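Cool the print plate: blower to speed 5, then start

TASK

The plate of finished prints needs cooling. Push the blower's red rotary selector round with a fingertip, clockwise, to speed 5 (the click-stop at the green dot, five clicks up from off) without running past it, and only then press the green start button fully down with a fingertip and let it come up again. Do not grip the selector, keep off the red stop button, and leave the prints, scraper and bottle where they are.

Things in the scene. Friction and masses are not known exactly. Their poses are not given: they have to be found in the camera images.
- blower: bench blower, fixed grey box 260 (x) x 270 (y) mm; flat control deck 85 mm above the table; blue cowl along its far edge (x +40 to +130 mm) 129 mm high; ribbed hose (45 mm thick, top at 212 mm) from the cowl's -y side to a white nozzle over the plate. Origin: centre of underside; x away from the operator, y left, z up. On the deck: selector (-50, +55), start (-55, -45), stop (-55, -102) mm
- dial_axis (a point): where the selector's vertical axis meets the deck surface; axes parallel to the blower's. 60 mm around it lie eight flat dots 30 degrees apart, one per click-stop: white = off, then orange ones, green at speed 5. Seen from above, off lies at +105 degrees from the blower's x axis (positive towards y), each speed 30 degrees further clockwise: speed 5 at -45, speed 7 (last) at -105 degrees
- selector (a joint): selector angle in rad: 0 at off, grows clockwise seen from above, 0.5236 per click; speed 5 is 2.618, the last stop is 7. Starts at off, 1, 2 or 3. The pointer points at +105 degrees minus this angle from the blower's x axis. A sprung detent holds each stop: about 0.13 N m moves it off, and past half-way it clicks by itself into the next stop
- pointer_end (a point): top of the pointer end of the handle, 42 mm from the axis, 42 mm above the deck; x points outwards along the handle. The handle is a red bar 15 mm wide, a white line along the top of its pointer half, reaching 42 mm from the axis on the pointer side and 24 mm on the other; flanks from 13 to 40 mm above the deck. Below it turns a round skirt of 58 mm diameter, top 13 mm above the deck
- flank_left: the handle's flank on the counter-clockwise side of the pointer (the side to push on to turn it clockwise); turns with the selector; origin on the axis, 5 mm above the deck
- flank_right: the handle's flank on the clockwise side of the pointer; origin as for the other. Squeezing both flanks at once between the fingers counts as gripping the selector
- start (a joint): travel of the green start button in m: 0 up, 0.006 fully down; spring return, about 5 N fully down
- start_top (a point): centre of the top face of the green start button (28 mm diameter, in a black housing of 44 mm); 22 mm above the deck when up; pressed straight down
- stop (a joint): travel of the red stop button in m, 0 up; not to be pressed
- stop_top (a point): centre of the top face of the red stop button, the same size as start, 57 mm to the -y side of it
- plate: fixed amber print plate 260 x 240 x 10 mm on the -y side of the blower, with four prints on it; origin at the centre of its underside
- fob_ivory: loose printed key fob, bystander, stands on its long edge; 60 long x 15 wide x 24 mm tall, 18 g; origin at the centre of its underside, x along it, z up. Ivory, on the plate
- fob_blue: loose printed key fob, bystander, stands on its long edge; 60 long x 15 wide x 24 mm tall, 18 g; origin at the centre of its underside, x along it, z up. Blue, on the plate
- fob_red: loose printed key fob, bystander, stands on its long edge; 60 long x 15 wide x 24 mm tall, 18 g; origin at the centre of its underside, x along it, z up. Red, on the plate
- fob_green: loose printed key fob, bystander, stands on its long edge; 60 long x 15 wide x 24 mm tall, 18 g; origin at the centre of its underside, x along it, z up. Dark green, on the plate
- fob_deck: loose printed key fob, bystander, stands on its long edge; 60 long x 15 wide x 24 mm tall, 18 g; origin at the centre of its underside, x along it, z up. Ivory, left on the blower's deck between the buttons and the cowl, lying along y
- scraper: loose scraper 200 mm long lying on the table left (+y) of the blower, bystander
- cleaner: loose white bottle of 60 mm diameter, 150 mm tall, standing left (+y) of the blower, bystander; origin at the centre of its underside

How it is judged:
On the way, in this order (a step that is already met when the one before it is completed fails the run):
1. the selector is turned to speed 5 and clicks home there (value of joint selector between 2.518 and 2.718 rad), for 0.3 s.
2. the green start button is pressed fully down with the selector at speed 5 (all of step 1 and value of joint start above 0.0048 m), for 0.05 s.
At the end, for the whole second after the job is handed in: the selector rests in the click-stop of speed 5 (within 0.1 rad of 2.618), the start button has been fully pressed after that and is up again, the stop button is up, and every print, the scraper and the bottle is within 15 mm of where it stood (all of step 1 and velocity of joint selector between -0.1 and 0.1 rad/s and value of joint each of start, stop below 0.0015 m and distance of each of fob_ivory, fob_blue, fob_red, fob_green, fob_deck, scraper, cleaner from where it was at the start of the episode below 0.015 m); the robot touches nothing.
It fails at once if the selector is turned past speed 5 (more than 0.27 rad beyond its stop, where it would click into 6) (value of joint selector above 2.888 rad).
It fails at once if the selector is gripped: both flanks of its handle are squeezed at once by the fingers (contact force between each of flank_left, flank_right and the fingers above 2 N).
It fails at once if start is pressed while the selector is not at speed 5 (value of joint start above 0.003 m and not (value of joint selector between 2.518 and 2.718 rad)).
It fails at once if the red stop button is pressed (value of joint stop above 0.002 m).
It fails at once if a print, the scraper or the bottle is moved more than 15 mm or lifted (distance of any of fob_ivory, fob_blue, fob_red, fob_green, fob_deck, scraper, cleaner from where it was at the start of the episode above 0.015 m).
It also fails if it takes over 56 s, if anything falls off the work surface, if the arm or the gripper's body presses on something with over 40 N, if the wrist force passes 120 N, or if a joint passes its speed limit or range.

ROBOT

A 6-joint arm with a two-finger parallel gripper is mounted at the origin on the work surface. World frame = base frame: x ahead of the robot, y to its left, z up, the work surface at z = 0. Lengths are in m, angles in rad, forces in N, time in s.
With the tool pointing down it reaches from about 0.275 to 0.725 m from the base axis. Payload 5.6 kg.
Tool frame: the origin (TCP) lies on the centre line of the jaws, within the pads' length; the fingertips stand 19 mm ahead of it and the grasp point (between the pads) is the TCP; z points along the fingers, y is the direction in which the jaws open and shut (so a half turn about z gives the same grasp; the last joint's range is limited). The gripper opens to 85 mm and grips with 20 to 120 N. Pads are 22 mm wide; open, the fingers measure 114 mm over their backs; the gripper's body (76 mm by 85 mm) begins 54 mm behind the grasp point. The pads swing forward as they close: fully open they stand 13 mm farther back than shut.
Start: joints at [-1.048, 0.255, 0.108, 0, -1.424, -0.285], TCP at [0.13, -0.535, 0.25] pointing down, gripper open.
Joint ranges: [-2.95, 2.95], [-1.21, 1.97], [-1.09, 1.5], [-2.87, 1.71], [-2.94, -0.07], [-3.05, 3.05]. Speed limits (rad/s): [2.57, 2.57, 3.14, 3.14, 3.14, 3.14].

INTERFACE

Orientations are given as a rotation vector (axis times angle).
In Python, from cell import * gives the robot as it stands.
- The arm moves only by the shell command python3 -m creep 'ROWS' [FORCE]. ROWS is JSON, a list of rows, each an object with "travel": the shift along the world's x, y, z in m, a list of three; "twist": the turn about the world's z in rad; "grip": the opening, from 0 (shut) to 1 (fully open). A call has 1 to 20 rows; each row is the pose to reach, as a shift and turn from the pose commanded when the call began; what a row does not reach only later rows make up. A row lasts 1/8 s, in which the tool goes at most 62.5 mm and 10.7 degrees, less where a joint would pass 70% of its speed; a pose out of reach is approached as far as the arm can. A call with a gripper value outside its range is refused whole. The fingers move at their own pace and stop on an object; FORCE is the grip in N (left out, the last holds). Time passes only in rows, so rows that repeat a pose let the fingers close. It gives the time, the measured TCP pose, the force and the opening at its end, in the units of the state.
- get_state(): the state, without advancing time (a new reading comes with each control period).
- snapshot(name): name is "scene" or "top" or "wrist"; returns a dict with "img" (400x640x3 uint8, red, green, blue), "vertical_fov" (degrees; the focal length in pixels is half the picture's height over the tangent of half this angle, whatever the lens; pixels are square), "cx", "cy" (the principal point, pixels), "cam_to_world" (4x4, takes a point from camera to world coordinates). Camera axes: x right, y down, z forward; pixel columns grow to the right and rows downward; lengths in m; the calibration is good to about 2 mm. A picture is of the moment at which its call begins. There is no depth.
- close_job(): hands the job in, once; it reports no verdict.
Trained networks look in the newest picture that a camera, given by its name, has taken for a name from the list of things; names that differ only in an ending like _2 or _b are one class to them, and where a whole thing is asked for, a point or a joint stands for the part that bears it (a point fixed in the world has none). Each returns a list of dicts, best first, with "conf" (0 to 1); they miss things now and then, are a little off and sometimes report something else, mostly with a low value. They report only what shows in the picture. A call takes as long as a camera call.
- trace(label, camera): "pixels" (400x640 bool, what is visible of it) and "point" ([column, row] in pixels, amid what is visible of it).
- mark_of(label, camera): "point" ([column, row] in pixels: a listed point, or the origin of a listed thing).
The state is a dict: "time": time; "qpos": joint angles; "qd": joint speeds; "effort": joint torques, N m; "ee_pos": TCP position; "tool_rot": TCP orientation; "wrist_force": force on the tool from outside, world axes, zero at the start; "moment": the same for the moment, N m; "gripper_width": finger opening in m.
Only numpy, scipy, OpenCV 4.12 (cv2) and the standard library are available. Lean on these libraries where they do the work, as an engineer would, in place of code of your own. Each camera call takes 0.05 s, during which the arm holds its last target. There are 200 camera calls.

## Working session

There is one attempt and no reset: what is moved stays moved. The work goes in short steps, Python scripts to look and compute and a shell command to move; the robot and the scene stay as the last step left them, time stands still between calls to the robot, and variables do not carry over. Pictures are saved under pics/ and viewed, about 8 in all and at most 12, crops included, and the job is handed in when it is done.

```bash
mkdir -p pics && cat > h.py <<'E'
from cell import *
import numpy as np, cv2
def ray(s,p):
    H=s["img"].shape[0]; f=H/2/np.tan(np.radians(s["vertical_fov"])/2)
    T=np.array(s["cam_to_world"]); d=T[:3,:3]@np.array([(p[0]-s["cx"])/f,(p[1]-s["cy"])/f,1]); return T[:3,3],d
def atz(s,p,z):
    o,d=ray(s,p); return o+d*(z-o[2])/d[2]
def save(n,im): cv2.imwrite("pics/"+n,cv2.cvtColor(im,cv2.COLOR_RGB2BGR))
E
python3 - <<'E'
from h import *
ims=[]
Z={"dial_axis":.085,"pointer_end":.127,"start_top":.107,"stop_top":.107,"blower":0,"fob_deck":.085,"cleaner":0}
for c in("top","scene"):
    s=snapshot(c); ims.append(s["img"]); print(c,np.array(s["cam_to_world"])[:3,3].round(3),s["vertical_fov"])
    for l,z in Z.items():
        r=mark_of(l,c)
        if r: print(l,np.round(r[0]["point"],1),round(r[0]["conf"],2),atz(s,r[0]["point"],z).round(4))
save("a.png",ims[0]); save("b.png",ims[1])
s=get_state();print(s["time"],s["ee_pos"],s["tool_rot"])
E
```

```text
top [0.541 0.017 1.159] 48.52151062129887
dial_axis [259.6 225.5] 0.7 [0.5368 0.15   0.085 ]
start_top [301.1 227.8] 0.58 [0.5322 0.049  0.107 ]
stop_top [323.3 229.4] 0.43 [ 0.5288 -0.0036  0.107 ]
blower [285.5 208.5] 0.65 [0.5813 0.0934 0.    ]
fob_deck [319.2 201.9] 0.49 [0.595  0.0064 0.085 ]
cleaner [195.1 148.5] 0.66 [0.7374 0.3331 0.    ]
scene [ 1.168 -0.55   0.848] 42.78950221550467
dial_axis [345.7 171.4] 0.68 [0.5387 0.1437 0.085 ]
pointer_end [366.5 154.2] 0.76 [0.5622 0.1861 0.127 ]
start_top [312.5 178.8] 0.64 [0.5243 0.05   0.107 ]
stop_top [291.1 190.8] 0.67 [ 0.5222 -0.0121  0.107 ]
blower [342.4 215.2] 0.74 [0.5784 0.0971 0.    ]
fob_deck [321.4 210.6] 0.53 [0.5964 0.0092 0.085 ]
cleaner [457.5 206.1] 0.6 [0.7479 0.3255 0.    ]
0.8 [ 0.12959498 -0.53451409  0.25028126] [-3.72686512e-01  3.11940822e+00  9.41497651e-06]
```

```bash
python3 - <<'E'
import cv2
a=cv2.imread("pics/a.png")[140:280,170:390];b=cv2.imread("pics/b.png")[90:260,240:500]
cv2.imwrite("pics/a2.png",cv2.resize(a,None,fx=3.6,fy=3.6,interpolation=2));cv2.imwrite("pics/b2.png",cv2.resize(b,None,fx=3,fy=3,interpolation=2))
E
```

```text
(no output)
```

View pics/a2.png

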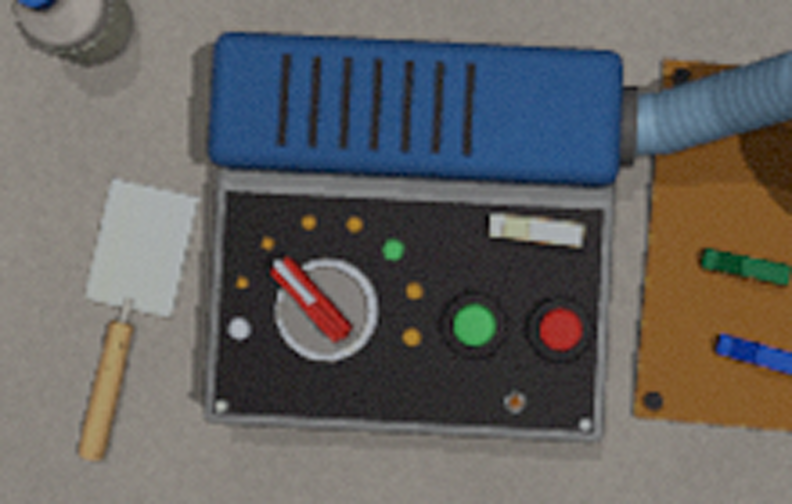

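View pics/b2.png

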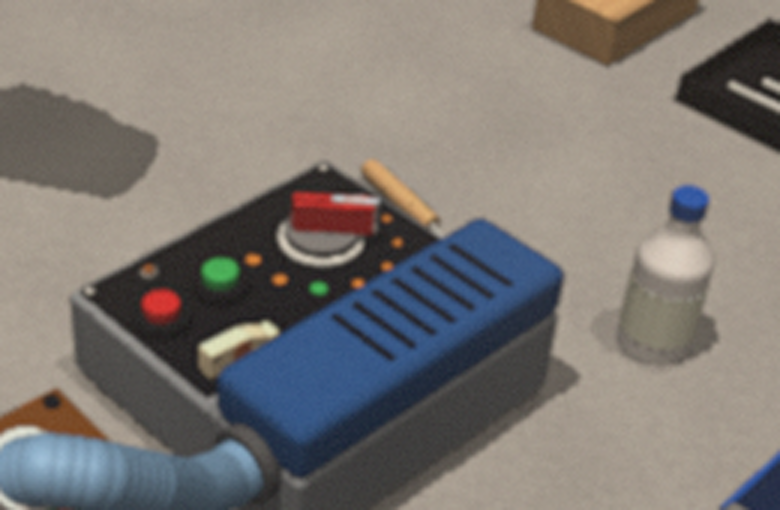

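The top view shows the pointer at the second orange dot, so speed 2 (handle tip about (285,265) in the crop, axis about (322,308), green dot (393,250)). It needs three clicks clockwise. The scene view agrees, and the deck is otherwise free. Next I fit the dots for an exact axis and yaw.

```bash
cat > fit.py <<'E'
from h import *
from scipy.optimize import least_squares
s=snapshot("top")
crop=[(238,328),(242,283),(267,243),(308,222),(354,225),(393,250),(414,291),(412,337)]
ang=np.radians(105-30*np.arange(8)); P=[]
hsv=cv2.cvtColor(s["img"],cv2.COLOR_RGB2HSV).astype(float)
for u,v in crop:
    u,v=u/3.6+170,v/3.6+140; r0,c0=int(round(v))-4,int(round(u))-4
    w=np.clip(hsv[r0:r0+9,c0:c0+9,2]-90,0,None); g=np.mgrid[r0:r0+9,c0:c0+9]
    yy,xx=g; m=np.hypot(xx-u,yy-v)<3.6; w=w*m
    P.append(atz(s,((w*xx).sum()/w.sum(),(w*yy).sum()/w.sum()),.085)[:2])
P=np.array(P)
f=lambda q:(np.c_[q[0]+.06*np.cos(ang+q[2]),q[1]+.06*np.sin(ang+q[2])]-P).ravel()
r=least_squares(f,[.537,.15,-.04],loss="soft_l1",f_scale=.001); print("axis,yaw",r.x.round(4),np.degrees(r.x[2]).round(2)); print((r.fun.reshape(-1,2)*1000).round(1).tolist())
x,y,t=r.x;R=np.array([[np.cos(t),-np.sin(t)],[np.sin(t),np.cos(t)]])
print("start",R@[-.005,-.1]+[x,y])
for l,z in(("start",.107),("pointer_end",.127)):
    q=trace(l,"top")
    if q: print(l,q[0]["conf"],atz(s,q[0]["point"],z))
h=hsv; g=(h[...,0]>45)&(h[...,0]<80)&(h[...,1]>120)&(h[...,2]>60); g[:,:294]=0;g[:,312:]=0;g[:215]=0;g[:240]&=True
yy,xx=np.where(g[:245]);print("green blob",len(xx),atz(s,(xx.mean(),yy.mean()),.107))
e=np.array([x,y])
for a in(45,):
  for off in(.035,):
    A=np.radians(a)+t;p=e+.032*np.array([np.cos(A),np.sin(A)])+off*np.array([-np.sin(A),np.cos(A)]);print("approach",p, get_state()["ee_pos"])
E
python3 fit.py
```

```text
axis,yaw [ 0.5365  0.1483 -0.0421] -2.41
[[0.0, 0.0], [0.4, 0.1], [-0.2, 0.2], [-0.0, 0.1], [-0.4, -0.1], [0.1, -0.1], [0.2, -0.2], [-0.0, -0.1]]
start [0.52725641 0.04859857]
start 0.67 [0.52703829 0.04609929 0.107     ]
pointer_end 0.88 [0.53807586 0.14899677 0.127     ]
green blob 112 [0.52744015 0.04860866 0.107     ]
approach [0.53633467 0.19572302] [ 0.12960507 -0.53450564  0.25029669]
```

```bash
python3 -m creep '[{"travel":[0,0,0.03],"twist":0.15,"grip":0},{"travel":[0.1,0.25,0.03],"twist":0.7,"grip":0},{"travel":[0.1,0.25,0.03],"twist":0.7,"grip":0},{"travel":[0.1,0.25,0.03],"twist":0.7,"grip":0},{"travel":[0.1,0.25,0.03],"twist":0.7,"grip":0},{"travel":[0.407,0.73,0.03],"twist":2.077,"grip":0},{"travel":[0.407,0.73,0.03],"twist":2.077,"grip":0},{"travel":[0.407,0.73,0.03],"twist":2.077,"grip":0},{"travel":[0.407,0.73,0.03],"twist":2.077,"grip":0},{"travel":[0.407,0.73,0.03],"twist":2.077,"grip":0},{"travel":[0.407,0.73,0.03],"twist":2.077,"grip":0},{"travel":[0.407,0.73,0.03],"twist":2.077,"grip":0},{"travel":[0.407,0.73,0.03],"twist":2.077,"grip":0},{"travel":[0.407,0.73,0.03],"twist":2.077,"grip":0},{"travel":[0.407,0.73,0.03],"twist":2.077,"grip":0},{"travel":[0.407,0.73,0.03],"twist":2.077,"grip":0},{"travel":[0.407,0.73,0.03],"twist":2.077,"grip":0},{"travel":[0.407,0.73,0.03],"twist":2.077,"grip":0}]' 40; python3 - <<'E'
from h import *
s=get_state();print(s["time"],s["ee_pos"],s["tool_rot"],s["gripper_width"],s["qpos"])
w=snapshot("wrist");save("c.png",w["img"])
E
```

```text
time: 3.2
ee_pos: [0.5363, 0.1947, 0.2809]
tool_rot: [-2.876, 1.263, -0.001]
wrist_force: [0.0, 0.5, -0.5]
gripper_width: -0.0001
3.2 [0.53628728 0.1946864  0.28093633] [-2.87582638e+00  1.26274712e+00 -8.29240575e-04] -5.253650012397216e-05 [ 6.22319706e-01  2.89792597e-01  2.31966948e-01  7.35259839e-05
 -1.51205845e+00  1.20983599e-01]
```

View pics/c.png

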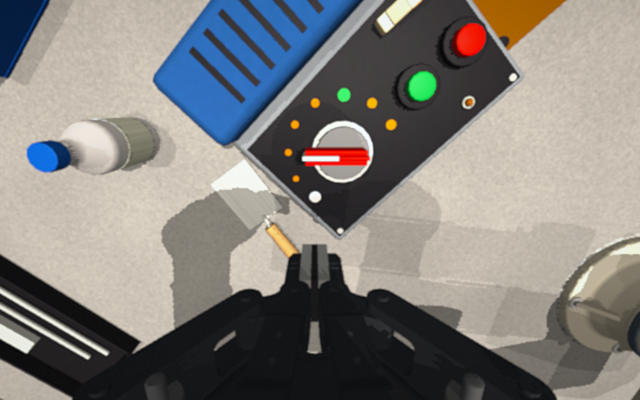

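The wrist view shows the pointer (303,156) lined up with the second orange dot (289,153), which confirms speed 2. The shut fingers are at (315,250), clear on the counter-clockwise side. Now I descend.

```bash
python3 -m creep '[{"travel":[0,0.001,-0.05],"twist":0,"grip":0},{"travel":[0,0.001,-0.1],"twist":0,"grip":0},{"travel":[0,0.001,-0.13],"twist":0,"grip":0},{"travel":[0,0.001,-0.153],"twist":0,"grip":0},{"travel":[0,0.001,-0.153],"twist":0,"grip":0},{"travel":[0,0.001,-0.153],"twist":0,"grip":0}]'; python3 - <<'E'
from h import *
a=snapshot("scene")["img"][90:230,270:420];b=snapshot("wrist")["img"][60:300,200:440]
im=np.hstack([cv2.resize(a,(428,400)),cv2.resize(b,(370,400))]);save("d.png",im)
# arc targets: finger centre for pointer angle a (deg from blower x), offset 18.5 mm
e=np.array([.5365,.1483]);p0=get_state()["ee_pos"][:2];p0=np.array([.5363,.1957]);t=-2.41
for a,o in[(45,.035),(45,.0185)]+[(a,.0185) for a in range(40,-50,-5)]+[(-36,.0185),(-38,.0185)]:
    A=np.radians(a+t);u=np.array([np.cos(A),np.sin(A)]);n=np.array([-u[1],u[0]])
    print(a,o,((e+.032*u+o*n)-p0).round(4),round(np.radians(a-45),3))
E
```

```text
time: 4.0
ee_pos: [0.5372, 0.1965, 0.1288]
tool_rot: [-2.875, 1.262, -0.003]
wrist_force: [0.1, 0.2, 0.1]
gripper_width: -0.0
45 0.035 [0.0001 0.    ] 0.0
45 0.0185 [ 0.0112 -0.0121] 0.0
40 0.0185 [ 0.0143 -0.0132] -0.087
35 0.0185 [ 0.0172 -0.0146] -0.175
30 0.0185 [ 0.02   -0.0162] -0.262
25 0.0185 [ 0.0226 -0.018 ] -0.349
20 0.0185 [ 0.0251 -0.0201] -0.436
15 0.0185 [ 0.0274 -0.0224] -0.524
10 0.0185 [ 0.0295 -0.0248] -0.611
5 0.0185 [ 0.0313 -0.0275] -0.698
0 0.0185 [ 0.0329 -0.0303] -0.785
-5 0.0185 [ 0.0343 -0.0332] -0.873
-10 0.0185 [ 0.0354 -0.0362] -0.96
-15 0.0185 [ 0.0363 -0.0393] -1.047
-20 0.0185 [ 0.0368 -0.0425] -1.134
-25 0.0185 [ 0.0371 -0.0457] -1.222
-30 0.0185 [ 0.0371 -0.0489] -1.309
-35 0.0185 [ 0.0369 -0.0521] -1.396
-40 0.0185 [ 0.0363 -0.0553] -1.484
-45 0.0185 [ 0.0355 -0.0584] -1.571
-36 0.0185 [ 0.0368 -0.0528] -1.414
-38 0.0185 [ 0.0366 -0.0541] -1.449
```

View pics/d.png

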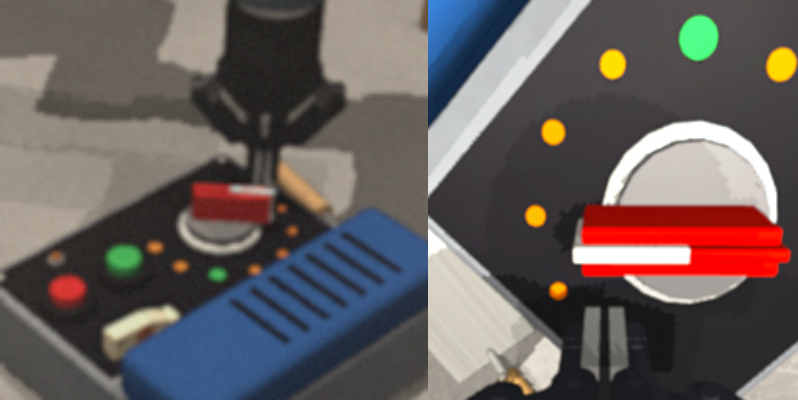

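The fingers are beside the handle near its pointer end and at flank height, on the counter-clockwise side. I push to about speed 3 and check.

```bash
python3 -m creep '[{"travel":[0.006,-0.007,0],"twist":0,"grip":0},{"travel":[0.011,-0.013,0],"twist":0,"grip":0},{"travel":[0.014,-0.014,0],"twist":-0.087,"grip":0},{"travel":[0.017,-0.0154,0],"twist":-0.175,"grip":0},{"travel":[0.0197,-0.017,0],"twist":-0.262,"grip":0},{"travel":[0.0223,-0.0188,0],"twist":-0.349,"grip":0},{"travel":[0.0248,-0.0209,0],"twist":-0.436,"grip":0},{"travel":[0.0248,-0.0209,0],"twist":-0.436,"grip":0}]'; python3 - <<'E'
from h import *
a=snapshot("scene")["img"][90:230,270:420];b=snapshot("wrist")["img"][60:300,200:440]
im=np.hstack([cv2.resize(a,(428,400)),cv2.resize(b,(370,400))]);save("e.png",im)
E
```

```text
time: 5.1
ee_pos: [0.5618, 0.1751, 0.1273]
tool_rot: [2.536, -1.854, 0.0]
wrist_force: [-0.5, 0.6, 0.1]
gripper_width: -0.0001
```

View pics/e.png

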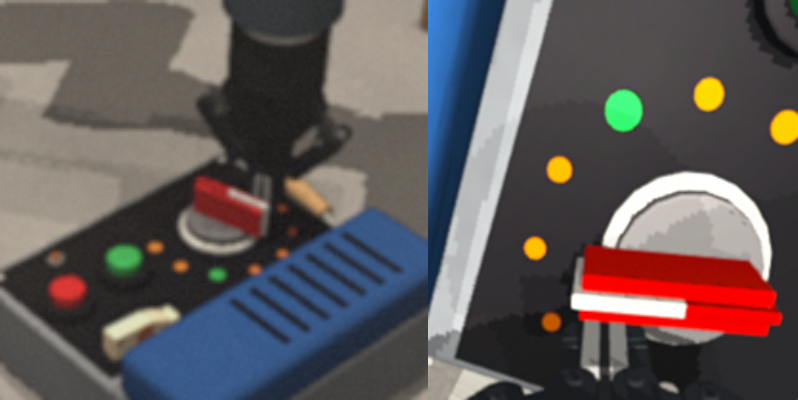

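The handle has turned to speed 3 and snapped slightly ahead of the finger, pointing near the dot at (535,248). On to speed 4.

```bash
python3 -m creep '[{"travel":[0.0023,-0.0023,0],"twist":-0.087,"grip":0},{"travel":[0.0044,-0.0047,0],"twist":-0.175,"grip":0},{"travel":[0.0062,-0.0074,0],"twist":-0.262,"grip":0},{"travel":[0.0078,-0.0102,0],"twist":-0.349,"grip":0},{"travel":[0.0092,-0.0131,0],"twist":-0.436,"grip":0},{"travel":[0.0103,-0.0161,0],"twist":-0.524,"grip":0},{"travel":[0.0103,-0.0161,0],"twist":-0.524,"grip":0},{"travel":[0.0103,-0.0161,0],"twist":-0.524,"grip":0}]'; python3 - <<'E'
from h import *
a=snapshot("scene")["img"][90:230,270:420];b=snapshot("wrist")["img"][60:300,200:440]
im=np.hstack([cv2.resize(a,(428,400)),cv2.resize(b,(370,400))]);save("f.png",im)
E
```

```text
time: 6.2
ee_pos: [0.5716, 0.1596, 0.1273]
tool_rot: [-1.972, 2.446, 0.0]
wrist_force: [0.3, 0.1, -0.1]
gripper_width: 0.0
```

View pics/f.png

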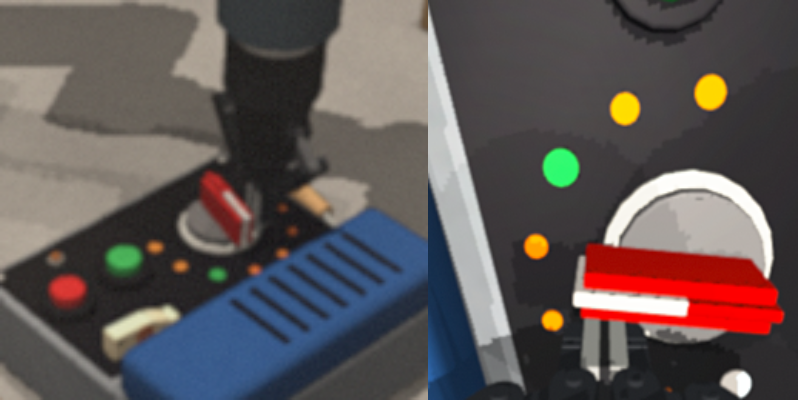

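The pointer is now at the dot just before green, so speed 4, with no contact force. Last click, with the end slowed down.

```bash
python3 -m creep '[{"travel":[0.0009,-0.0031,0],"twist":-0.087,"grip":0},{"travel":[0.0014,-0.0063,0],"twist":-0.175,"grip":0},{"travel":[0.0016,-0.0079,0],"twist":-0.218,"grip":0},{"travel":[0.0017,-0.0095,0],"twist":-0.262,"grip":0},{"travel":[0.0017,-0.0111,0],"twist":-0.305,"grip":0},{"travel":[0.0017,-0.0127,0],"twist":-0.349,"grip":0},{"travel":[0.0016,-0.0143,0],"twist":-0.393,"grip":0},{"travel":[0.0015,-0.0159,0],"twist":-0.436,"grip":0},{"travel":[0.0012,-0.0179,0],"twist":-0.489,"grip":0},{"travel":[0.0012,-0.0179,0],"twist":-0.489,"grip":0},{"travel":[0.0012,-0.0179,0],"twist":-0.489,"grip":0}]'; python3 - <<'E'
from h import *
a=snapshot("scene")["img"][90:230,270:420];b=snapshot("wrist")["img"][60:300,200:440]
im=np.hstack([cv2.resize(a,(428,400)),cv2.resize(b,(370,400))]);save("g.png",im)
E
```

```text
time: 7.68
ee_pos: [0.5729, 0.1417, 0.1273]
tool_rot: [-1.32, 2.851, 0.0]
wrist_force: [1.0, 0.6, -0.5]
gripper_width: -0.0003
```

View pics/g.png

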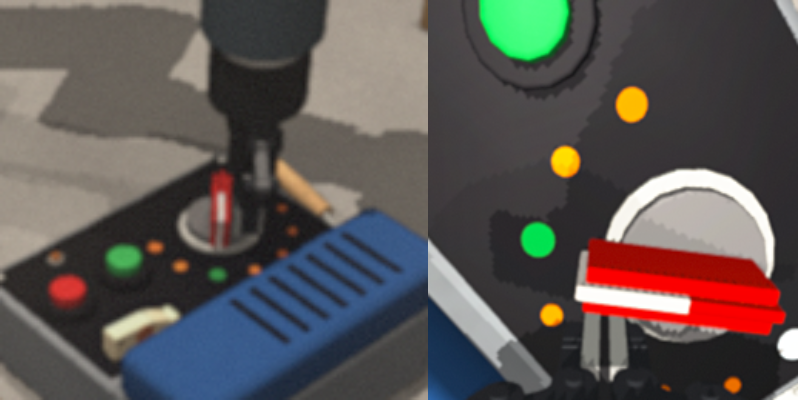

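The pointer is at the green dot (538,240), in the same relative position as at the earlier clicks. Next: back off, rise, and move above the start button.

```bash
python3 -m creep '[{"travel":[0.006,0.006,0],"twist":0,"grip":0},{"travel":[0.012,0.011,0],"twist":0,"grip":0},{"travel":[0.012,0.011,0.05],"twist":0,"grip":0},{"travel":[0.012,0.011,0.08],"twist":0,"grip":0},{"travel":[-0.02,-0.04,0.08],"twist":0,"grip":0},{"travel":[-0.0456,-0.093,0.08],"twist":0,"grip":0},{"travel":[-0.0456,-0.093,0.08],"twist":0,"grip":0},{"travel":[-0.0456,-0.093,0.08],"twist":0,"grip":0}]'; python3 - <<'E'
from h import *
a=snapshot("scene")["img"][90:230,270:420];b=snapshot("wrist")["img"]
im=np.hstack([cv2.resize(a,(300,280)),cv2.resize(b,(448,280))]);save("i.png",im)
E
```

```text
time: 8.78
ee_pos: [0.5278, 0.0488, 0.2075]
tool_rot: [-1.317, 2.851, -0.0]
wrist_force: [0.5, 0.8, -0.1]
gripper_width: 0.0003
```

View pics/i.png

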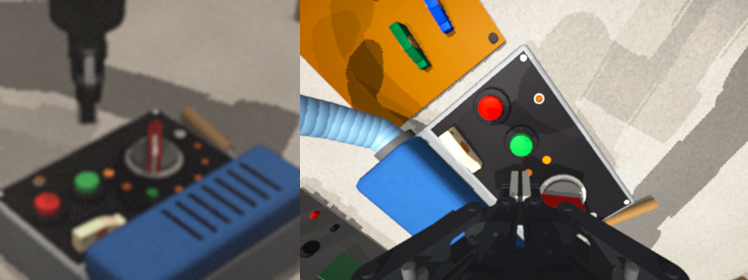

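The selector points at the green dot (153,192) and the fingers are clear of it. Now descend towards the start button.

```bash
python3 -m creep '[{"travel":[-0.0005,0,-0.04],"twist":0,"grip":0},{"travel":[-0.0005,0,-0.065],"twist":0,"grip":0},{"travel":[-0.0005,0,-0.075],"twist":0,"grip":0},{"travel":[-0.0005,0,-0.08],"twist":0,"grip":0},{"travel":[-0.0005,0,-0.084],"twist":0,"grip":0},{"travel":[-0.0005,0,-0.084],"twist":0,"grip":0},{"travel":[-0.0005,0,-0.084],"twist":0,"grip":0}]'
```

```text
time: 9.75
ee_pos: [0.5275, 0.049, 0.1242]
tool_rot: [-1.317, 2.85, -0.0]
wrist_force: [-0.5, 3.2, 2.9]
gripper_width: -0.0001
```

```bash
python3 -m creep '[{"travel":[0,0,-0.002],"twist":0,"grip":0},{"travel":[0,0,-0.004],"twist":0,"grip":0},{"travel":[0,0,-0.0045],"twist":0,"grip":0},{"travel":[0,0,-0.0045],"twist":0,"grip":0},{"travel":[0,0,-0.0045],"twist":0,"grip":0}]'
```

```text
time: 10.38
ee_pos: [0.5275, 0.0489, 0.12]
tool_rot: [-1.318, 2.849, -0.001]
wrist_force: [-1.1, 3.2, 9.9]
gripper_width: -0.0002
```

At 9.9 N it is past the spring's 5 N, so it has reached the bottom. I press 1.5 mm more to be sure, then release and retreat.

```bash
python3 -m creep '[{"travel":[0,0,-0.0015],"twist":0,"grip":0},{"travel":[0,0,-0.0015],"twist":0,"grip":0},{"travel":[0,0,-0.0015],"twist":0,"grip":0}]'; python3 -m creep '[{"travel":[0,0,0.01],"twist":0,"grip":0},{"travel":[0,0,0.06],"twist":0,"grip":0},{"travel":[0,0,0.12],"twist":0,"grip":0},{"travel":[-0.06,-0.01,0.16],"twist":0,"grip":0},{"travel":[-0.12,-0.02,0.16],"twist":0,"grip":0},{"travel":[-0.18,-0.03,0.16],"twist":0,"grip":0},{"travel":[-0.18,-0.03,0.16],"twist":0,"grip":0},{"travel":[-0.18,-0.03,0.16],"twist":0,"grip":0}]'; python3 - <<'E'
from h import *
a=snapshot("scene")["img"][90:230,270:420];b=snapshot("top")["img"][140:280,170:390]
save("j.png",np.hstack([cv2.resize(a,(320,300)),cv2.resize(b,(471,300))]))
E
```

```text
time: 10.75
ee_pos: [0.5276, 0.0489, 0.1199]
tool_rot: [-1.318, 2.848, -0.001]
wrist_force: [-5.5, 4.1, 17.6]
gripper_width: -0.0001
time: 11.75
ee_pos: [0.3464, 0.0183, 0.2773]
tool_rot: [-1.318, 2.852, -0.0]
wrist_force: [0.7, 0.0, 0.3]
gripper_width: 0.0001
```

View pics/j.png

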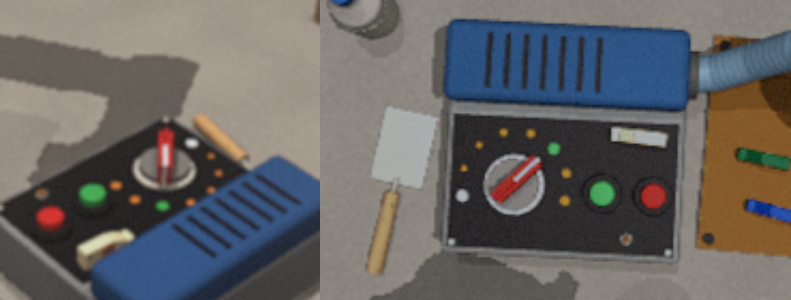

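Both views show the pointer at the green dot (top view: (553,149)), the start button up again, and the deck fob, scraper and bottle in place. Handing in.

```bash
python3 -c "from cell import *; print(close_job())"
```

```text
the job is handed in; nothing more can be done
None
```

The selector is at speed 5, and the start button was pressed fully down after that and is up again. The job was handed in at about 12 s of robot time; no verdict is reported on hand-in.

- **Selector:** it started at speed 2. I pushed its counter-clockwise flank with the shut fingers, one click at a time, to speed 5. I checked each click with the cameras.
- **Start button:** I pressed it until the force rose from 9.9 N to 17.6 N with no further travel, so it was at its stop. Then I released it and backed away.
- **Last checks:** the final pictures show the pointer at the green dot and both buttons up. The deck fob, scraper and bottle look unmoved. The blue and green fobs on the plate also look in place. The ivory and red fobs were outside the last pictures, but the arm worked well away from the plate.
- **Robot clear:** the wrist force after backing away was below 1 N, so the robot was touching nothing.

No check failed or disagreed, but I judged the selector angle and the button positions from pictures and force, not from joint readings.

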